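# Move the scoop to the rack's other folding hook

### The job

Move the scoop to the rack's other hook: lever that folded hook out of its grip clip and swing it right out to its stop, hang the scoop on it behind the ball and let go, then swing the emptied hook back and press it fully home in its own clip, so that nobody catches a sleeve on it. The slim rods bend if forced: nudge them with shut fingertips rather than pinching them, feel for the clip's tight grip and for the stops, and keep the push to a kilogram or so. Do not ram or drop the scoop or disturb the other things.

Things in the scene. Friction and masses are not known exactly. Their poses are not given: they have to be found in the camera images.
- rack: fixed wooden tool rack, 400 mm wide, 200 mm high. Origin: counter level, mid width, in the plane of the top rail's front face; -x points out of that face to the robot, +y along the rail to the robot's left, z up. The rail is 18 mm thick (x 0 to 18) and 70 mm high, top edge at z = 200; only the hooks rise above it.
- hook_a: folding hook that carries the scoop at the start, in the left or right place at random, 200 mm from the other. Axes as the rack's. Origin: on the upright hinge pin at the rod's centre line, 20 mm in front of the rail's face, z = 215 mm. Its bracket reaches 14 mm round the pin and 15 mm above and below the rod. Fingers must not press or squeeze a hook with over 18 N.
- hook_b: the other folding hook, empty and folded at the start; the same part, with the same axes, sizes and force limit. On both, from 54 to 84 mm to +y of the pin only the folded rod rises above the rail, so shut fingertips can go down there behind or in front of it, to 11 mm below its centre line.
- hook_a_arm (a joint): angle of hook_a's rod about its pin: 0 folded, along the rack's +y, in its clip, against a hard stop; 1.571 swung straight out (rack's -x) to a hard stop. Level steel rod 8 mm thick, ending in a 16 mm ball. The hinge is slightly stiff (1 N at 70 mm from the pin) and stays where it is left.
- hook_b_arm (a joint): the same for hook_b, which starts at 0, in its clip.
- hook_a_clip (a point): hook_a's rubber-lined grip clip, at the folded rod's centre line: 45 mm to +y of the pin, 14 mm wide, two jaws reaching 12 mm above and below and 9 mm in front, its back 10 to 20 mm behind (+x). A closing rod meets the lips at joint 0.18 and then needs a push of 6 to 11 N (at 70 mm from the pin) all the way to the stop at 0; the clip holds it wherever it is left. Coming out is the same.
- hook_b_clip (a point): the same point of hook_b's clip, made alike.
- hook_a_ball (a point): centre of the 16 mm ball at the end of hook_a's rod, 94 mm from the pin.
- hook_b_ball (a point): centre of the ball at the end of hook_b's rod, 94 mm from the pin; y points along the rod away from the pin, z up.
- scoop: steel scoop, 160 mm long, 0.11 to 0.21 kg, hung on hook_a. Origin: centre of the 20 mm round hole in its eye; hole axis x (along the rod when hung), z up the handle. Eye 6 mm thick (x), 36 mm wide (y), sides flat to 26 mm below the origin, round top 18 mm above. Hung, the origin is 6 mm below the rod's line; raised 6 mm the hole clears the ball by 2 mm all round.
- scoop_pan (a point): middle of the scoop's half-round pan, 103 mm below the hole; pan 56 mm wide, 78 mm long, under a handle 20 mm wide. The scoop must not be pressed on a hook with over 15 N.
- sugar_shaker: bystander: glass and metal sugar shaker, 44 mm across, 90 mm tall, beside the rack; origin at the centre of its underside.
- egg_box: bystander: grey pulp egg box, 110 x 156 x 70 mm, beside the rack; origin at the centre of its underside.
- card_reader: bystander: dark hand-held card payment terminal with keys, 155 x 72 x 24 mm, lying on the counter in front of the rack; origin at the centre of its underside.
- price_card: bystander: price card in a wooden block, 28 x 100 x 70 mm, behind the rack; origin at the centre of its underside.
Mind the look-alikes: they are no part of the job. What is shaped like the scoop but red or yellow is not meant.

How it is judged:
By the outcome, as a careful person would: the job done as asked, in the order asked, and still so for the second after the job is handed in, with the robot touching nothing.
It also fails if it takes over 72 s, if anything falls off the work surface, if the arm or the gripper's body presses on something with over 40 N, if the wrist force passes 120 N, or if a joint passes its speed limit or range.

### The arm

A 6-joint arm with a two-finger parallel gripper is mounted at the origin on the work surface; the furniture and walls round the work are solid. World frame = base frame: x ahead of the robot, y to its left, z up, the work surface at z = 0. Lengths are in m, angles in rad, forces in N, time in s.
With the tool pointing down it reaches from about 0.3 to 0.775 m from the base axis. Payload 14.6 kg.
Tool frame: the origin (TCP) lies on the mounting face of the last link; the fingertips stand 199 mm ahead of it and the grasp point (between the pads) lies 180 mm ahead of it; z points along the fingers, y is the line along which they close (so a half turn about z gives the same grasp; the last joint's range is limited). The gripper opens to 94 mm and grips with 3 to 60 N. Pads are 16 mm wide; open, the fingers measure 119 mm over their backs; the gripper's body (75 mm by 177 mm) begins 78 mm behind the grasp point.
Start: joints at [1.074, 0.3, 1.521, -0, 1.321, -0.067], TCP at [0.229, 0.5, 0.405] pointing down, gripper open.
Joint ranges: [-3.03, 3.03], [-0.79, 2.21], [0.23, 2.52], [-1.04, 4.18], [0, 3.07], [-2.55, 2.55]. Speed limits (rad/s): [2.22, 2.22, 2.57, 3.14, 3.14, 3.14].

### API

Orientations are given as [roll, pitch, yaw] about the fixed x, y, z axes, in that order (R = Rz(yaw) Ry(pitch) Rx(roll)).
In Python, from station import telemetry, cams, workorder, finder gives the robot as it stands.
- The arm moves only by the tool jog_arm, never from a script. Its argument "rows" is a list of rows, each an object with "gripper": the finger opening in m, from 0 to 0.094; "slide": the shift along the tool's x, y, z in m, a list of three; "spin": the turn about the tool's z in rad. In form: [{"gripper": gripper, "slide": [tx, ty, tz], "spin": spin}, ...]. A call has 1 to 8 rows; each row is the pose to reach, as a shift and turn from the pose commanded when the call began, along the tool's axes at that moment; what a row does not reach only later rows make up. A row lasts 1/10 s, in which the tool goes at most 50 mm and 8.59 degrees, less where a joint would pass 70% of its speed; a pose out of reach is approached as far as the arm can. A call with a gripper value outside its range is refused whole. The fingers move at their own pace and stop on an object; "squeeze" is the grip in N (left out, the last holds). Time passes only in rows, so rows that repeat a pose let the fingers close. It gives the time, the measured TCP pose, the force, the opening and the grip force at its end, in the units of the state.
- telemetry.get_obs(): the state, without advancing time (a new reading comes with each control period).
- cams.camera(name): name is "side" or "top"; returns (picture, depth): 400x640x3 uint8, red, green, blue; 400x640 float32, m along the optical axis (not along the pixel's ray), 0 where there is no reading.
- cams.camera_info(name): a dict with "camera_matrix" (3x3 intrinsics, pixels), "k1" (the pictures are not rectified: a ray, as slopes to the right and down, at radius r is drawn at 1 + k1 r^2 times it, then the intrinsics apply), "R" (3x3) and "t" (3): a world point X has camera coordinates R X + t. Camera axes: x right, y down, z forward; pixel columns grow to the right and rows downward; lengths in m; the calibration is good to about 2 mm. A picture is of the moment at which its call begins. camera_info takes no time and is no camera call.
- workorder.hand_in(): hands the job in; it is judged then, once.
Trained networks look in the newest picture that a camera, given by its name, has taken for a name from the list of things; names that differ only in an ending like _2 or _b are one class to them, and where a whole thing is asked for, a point or a joint stands for the part that bears it (a point fixed in the world has none). Each returns a list of dicts, best first, with "confidence" (0 to 1); they miss things now and then, are a little off and sometimes report something else, mostly with a low value. They report only what shows in the picture. A call takes as long as a camera call. They do not tell look-alikes from the thing itself.
- finder.find_in(target, camera): "point" ([x, y, z] in m, in world coordinates, good to about 4 mm: the middle of the surface that is visible of it).
- finder.masks_of(target, camera): "region" (400x640 bool, what is visible of it).
The state is a dict: "time_s": time; "qpos": joint angles; "joint_vel": joint speeds; "tau": joint torques, N m; "ee_pos": TCP position; "eef_rot": TCP orientation; "force": force on the tool from outside, world axes, zero at the start; "moment": the same for the moment, N m; "grip_width": finger opening in m; "grip_force": force on a finger pad.
Only numpy, scipy, OpenCV 4.12 (cv2) and the standard library are available. Lean on these libraries where they do the work, as an engineer would, in place of code of your own. Each camera call takes 0.05 s, during which the arm holds its last target. There are 200 camera calls.

## Working session

There is one attempt and no reset: what is moved stays moved. The work goes in short steps, Python scripts to look and compute and a tool call to move; the robot and the scene stay as the last step left them, time stands still between calls to the robot, and variables do not carry over. Pictures are saved under pics/ and viewed, at most 10 in all, crops included, and the job is handed in when it is done.

Besides the shell and the picture viewer there is one more tool, called by a JSON object that holds its "api" and its "payload". jog_arm: Moves the arm, as the interface text tells. Its arguments: {"type":"object","properties":{"rows":{"type":"array","items":{"type":"object","properties":{"gripper":{"type":"number"},"slide":{"type":"array","items":{"type":"number"}},"spin":{"type":"number"}}}},"squeeze":{"type":"number"}},"required":["rows"]}

```bash
mkdir -p pics; ls
cat > h.py <<'E'
import numpy as np, cv2
from station import telemetry, cams, workorder, finder
def ray_pts(cam, uv, depth):
    i=cams.camera_info(cam); K=np.array(i["camera_matrix"],float); R=np.array(i["R"]); t=np.array(i["t"])
    uv=np.array(uv,float).reshape(-1,1,2)
    n=cv2.undistortPoints(uv,K,np.array([i["k1"],0,0,0.]))[:,0]
    d=np.array(depth).reshape(-1,1)
    return (np.c_[n,np.ones(len(n))]*d-t)@R
def cloud(cam, depth):
    v,u=np.mgrid[0:400,0:640]
    return ray_pts(cam,np.c_[u.ravel(),v.ravel()],depth.ravel()).reshape(400,640,3)
def proj(cam,X):
    i=cams.camera_info(cam)
    R=np.array(i["R"]);t=np.array(i["t"])
    return cv2.projectPoints(np.array(X,float).reshape(-1,1,3),cv2.Rodrigues(R)[0],t,np.array(i["camera_matrix"],float),np.array([i["k1"],0,0,0.]))[0][:,0]
E
python3 - <<'E'
from h import *
np.set_printoptions(precision=4,suppress=True)
for c in("side","top"):
    p,d=cams.camera(c); cv2.imwrite(f"pics/{c}0.png",p[:,:,::-1]); np.savez(f"{c}0.npz",p=p,d=d)
    i=cams.camera_info(c); print(c, "pos",-np.array(i["R"]).T@i["t"], i["R"],i["k1"],i["camera_matrix"])
    for n in("rack","hook_a","hook_a_ball","hook_a_clip","scoop","scoop_pan","hook_a_arm","card_reader","egg_box","sugar_shaker"):
        print(n,[(np.round(r["point"],4),round(r["confidence"],2)) for r in finder.find_in(n,c)])
print(telemetry.get_obs())
E
```

```text
pics
side pos [ 0.3018 -1.0749  1.0868] [[ 0.98   -0.1984  0.0163]
 [-0.1181 -0.6457 -0.7544]
 [ 0.1602  0.7374 -0.6562]] 0.0011518167917325553 [[478.3157   0.     317.959 ]
 [  0.     478.3157 198.3847]
 [  0.       0.       1.    ]]
rack [(array([ 0.6277, -0.1628,  0.0616]), 0.7)]
hook_a [(array([0.5888, 0.0274, 0.2172]), 0.78), (array([ 0.6001, -0.163 ,  0.2192]), 0.62)]
hook_a_ball []
hook_a_clip [(array([0.5884, 0.0268, 0.2175]), 0.71)]
scoop [(array([0.3177, 0.0997, 0.0664]), 0.96), (array([ 0.3333, -0.1122,  0.0748]), 0.93), (array([0.5086, 0.016 , 0.1367]), 0.9), (array([0.4019, 0.1533, 0.0669]), 0.67), (array([ 0.5946, -0.106 ,  0.2187]), 0.62)]
scoop_pan [(array([0.4047, 0.1522, 0.0687]), 0.76), (array([0.315 , 0.1067, 0.0683]), 0.63), (array([0.5079, 0.0141, 0.1358]), 0.57)]
hook_a_arm [(array([0.5424, 0.0247, 0.2162]), 0.58)]
card_reader [(array([0.4491, 0.0037, 0.0272]), 0.76)]
egg_box [(array([ 0.5116, -0.3945,  0.0671]), 0.8), (array([0.5429, 0.0289, 0.2166]), 0.52)]
sugar_shaker [(array([0.5155, 0.2138, 0.0487]), 0.65), (array([0.5126, 0.0116, 0.1347]), 0.23)]
top pos
[... 853 characters left out ...]
337, 0.0275, 0.2196]), 0.4)]
card_reader [(array([0.445 , 0.0144, 0.0213]), 0.9)]
egg_box [(array([ 0.5051, -0.3631,  0.0719]), 0.98)]
sugar_shaker [(array([0.5102, 0.22  , 0.0611]), 0.65), (array([0.5164, 0.0228, 0.1445]), 0.2)]
{'time_s': 1.1, 'qpos': array([ 1.0744,  0.2999,  1.521 ,  0.    ,  1.3207, -0.0666]), 'joint_vel': array([-0.0003,  0.0025,  0.0009,  0.0002, -0.0003,  0.0009]), 'tau': array([  0.0035, -53.1654, -35.2936,   0.071 ,   0.0212,  -0.    ]), 'ee_pos': array([0.2292, 0.5   , 0.4047]), 'eef_rot': array([-3.1416, -0.    ,  2.7118]), 'force': array([0.6435, 0.1778, 0.0792]), 'moment': array([ 0.0136, -0.0014, -0.0086]), 'grip_force': 0.0, 'grip_width': 0.09418440805844568}
```

View pics/side0.png

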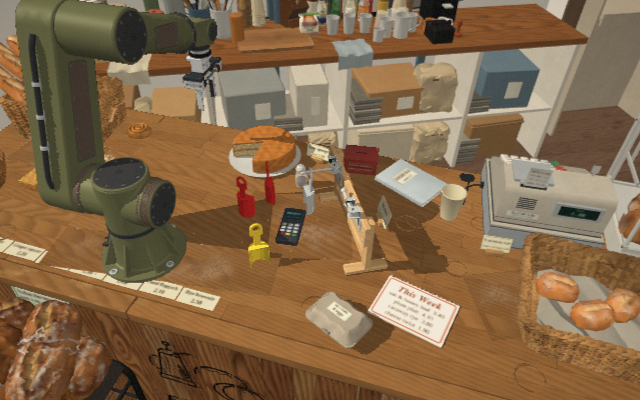

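View pics/top0.png

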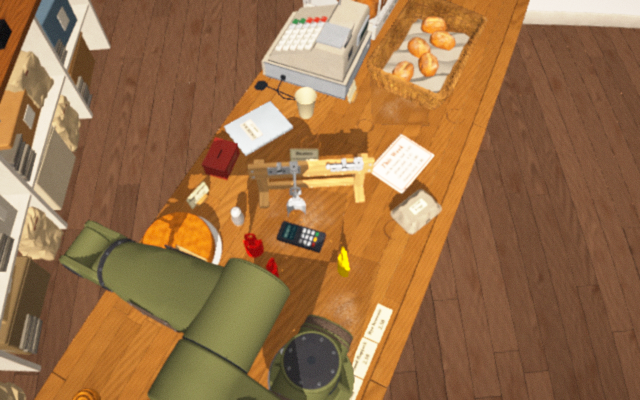

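The rack stands around top-image (312,170), with the scoop hanging on the left hook at (297,185). Hook_b is folded on the right near (345,163). The red and yellow look-alikes are in front of the rack. I'll zoom in and fit the rack next.

Run:
```python
from h import *
np.set_printoptions(precision=4,suppress=True)
ims=[]
for c,(u0,v0) in (("top",(240,140)),("side",(285,140))):
    z=np.load(f"{c}0.npz"); p,d=z["p"],z["d"]
    ims.append(cv2.resize(p[v0:v0+90,u0:u0+140,::-1],None,fx=5.7,fy=3.3*1.0*5.7/5.7*0+3.3,interpolation=3) if 0 else cv2.resize(p[v0:v0+75 if c=="top" else v0+140,u0:u0+140,::-1],None,fx=4 if c=="top" else 2.8,fy=4 if c=="top" else 2.1,interpolation=3))
    P=cloud(c,d); 
    m=(d>0)&(abs(P[...,2]-0.2)<0.006)&(P[...,0]>0.5)&(P[...,0]<0.75)&(abs(P[...,1]+0.05)<0.3)
    Q=P[m]; print(c,m.sum(),Q.min(0),Q.max(0))
    if m.sum()>20:
        r=cv2.minAreaRect(Q[:,:2].astype(np.float32)); print(r, np.median(Q[:,2]))
        vx,vy,x0,y0=cv2.fitLine(Q[:,:2].astype(np.float32),cv2.DIST_HUBER,0,.01,.01).ravel(); print("line",vx,vy,x0,y0,np.degrees(np.arctan2(-vx,vy)))
    m=(d>0)&(P[...,2]>0.208)&(P[...,2]<0.24)&(P[...,0]>0.45)&(P[...,0]<0.7)&(abs(P[...,1]+0.05)<0.2)
    Q=P[m]; print("above",len(Q)); 
    np.save(f"above_{c}.npy",Q)
cv2.imwrite("pics/ztop.png",ims[0]); cv2.imwrite("pics/zside.png",ims[1])
import itertools
# raster both clouds in xy
for c in("top","side"):
    Q=np.load(f"above_{c}.npy"); g=np.zeros((30,60),int)
    np.add.at(g,(((Q[:,0]-.48)/.006).astype(int).clip(0,29),((.16-Q[:,1])/.006).astype(int).clip(0,59)),1)
    print(c); print("\n".join("%.3f "%(.48+.006*i)+"".join(".%d"[0] if x==0 else str(min(x,9)) for x in r) for i,r in enumerate(g) if i<25))
```

```text
top 646 [ 0.5117 -0.2228  0.194 ] [0.6469 0.1739 0.2059]
((0.5780130624771118, -0.025486737489700317), (0.12990428507328033, 0.3967970609664917), 1.4587347507476807) 0.19887739169304802
line 0.014349043 -0.99989706 0.6175465 -0.050484676 -179.17783
above 418
side 593 [ 0.5105 -0.2248  0.194 ] [0.648  0.1753 0.2059]
((0.5775018930435181, -0.025863319635391235), (0.1314525306224823, 0.4006080627441406), 1.5809822082519531) 0.20082335153956274
line 0.016337935 -0.99986655 0.6182722 -0.056329723 -179.06386
above 500
top
0.480 ............................................................
0.486 .....................44.....................................
0.492 ....................244.....................................
0.498 .....................22.....................................
0.504 .....................41.....................................
0.510 ...................327533...................................
0.516 ..................142145....................................
0.522 .....................11.....................................
0.528 .....................13.............
[... 2076 characters left out ...]
..............................
0.570 ....................1441....................................
0.576 .............423...2.662...............2......1.......421...
0.582 ............14531..133941.............2811221.3482.1.54751..
0.588 .............482...12373...............623423.226431.2497...
0.594 .............456....3423...............12.....36511..3246...
0.600 .............157...324751.....................249...23467...
0.606 ..............................................353...133591..
0.612 ......................................................1.2...
0.618 ............................................................
0.624 ............................................................
```

View pics/ztop.png

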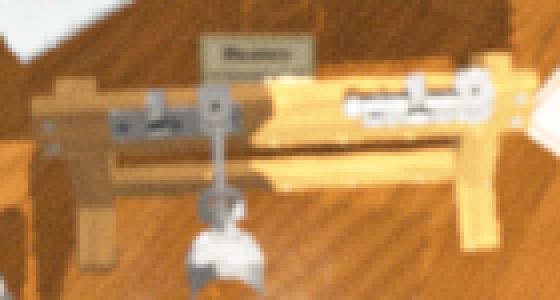

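View pics/zside.png

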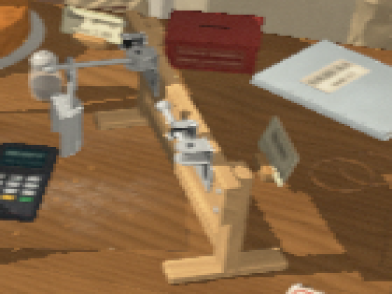

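The crops confirm it: hook_a is left with its rod straight out and the scoop on it. Hook_b is right, folded along +y in its clip (ztop, about (350–490, 95)). Next I'll refine the numbers.

Run:
```python
from h import *
np.set_printoptions(precision=4,suppress=True)
for c in("top","side"):
    d=np.load(f"{c}0.npz")["d"]; P=cloud(c,d)
    a0=(d>0)
    m=a0&(abs(P[...,2]-0.2)<0.004)&(abs(P[...,0]-.6175)<0.02)&(abs(P[...,1]+.025)<0.19)
    Q=P[m]; r=cv2.minAreaRect(Q[:,:2].astype(np.float32)); A=np.polyfit(Q[:,1],Q[:,0],1); res=Q[:,0]-np.polyval(A,Q[:,1])
    print(c,"rail",A,"x@-.0245",np.polyval(A,-.0245),np.percentile(res,[2,10,50,90,98]),np.median(Q[:,2]))
    m=a0&(abs(P[...,2]-0.2)<0.006)&(abs(P[...,0]-.6175)<0.02); print("ends",np.sort(P[m][:,1])[[0,2,5,-6,-3,-1]])
    # rod a
    m=a0&(P[...,2]>.212)&(P[...,2]<.23)&(P[...,0]<.568)&(P[...,0]>.523)&(abs(P[...,1]-.028)<.012)
    Q=P[m]; A=np.polyfit(Q[:,0],Q[:,1],1); print("rodA",len(Q),A,np.polyval(A,.5885),np.std(Q[:,1]-np.polyval(A,Q[:,0])),np.median(Q[:,2]))
    m=a0&(P[...,2]>.205)&(P[...,2]<.235)&(P[...,0]<.503)&(P[...,0]>.475)&(abs(P[...,1]-.028)<.015)
    print("ballA",m.sum(),P[m].mean(0),P[m].min(0),P[m].max(0))
    m=a0&(P[...,2]>.18)&(P[...,2]<.235)&(P[...,0]<.523)&(P[...,0]>.503)&(abs(P[...,1]-.028)<.03)
    print("eye",m.sum(),np.median(P[m],0),P[m].min(0),P[m].max(0))
    m=a0&(P[...,2]>.211)&(P[...,2]<.228)&(abs(P[...,0]-.588)<.012)&(P[...,1]>-.106)&(P[...,1]<-.086)
    Q=P[m]; print("rodB",len(Q),Q.mean(0),Q.min(0),Q.max(0))
    m=a0&(P[...,2]>.205)&(P[...,2]<.235)&(abs(P[...,0]-.588)<.014)&(P[...,1]>-.084)&(P[...,1]<-.05)
    Q=P[m]; print("ballB",len(Q),Q.mean(0),Q.min(0),Q.max(0))
    for nm,y in(("bkA",.03),("bkB",-.168)):
        m=a0&(P[...,2]>.222)&(P[...,2]<.24)&(P[...,0]>.57)&(P[...,0]<.62)&(abs(P[...,1]-y)<.02); Q=P[m]
        print(nm,len(Q),Q.mean(0),Q.min(0),Q.max(0))
```

```text
top rail [-0.0212  0.6153] x@-.0245 0.6158628394241321 [-0.0117 -0.0081 -0.0004  0.0082  0.0142] 0.19915468658471097
ends [-0.2228 -0.2212 -0.2195  0.1705  0.1735  0.1739]
rodA 26 [ 0.064  -0.0053] 0.032379862701142015 0.002089496462019169 0.21828146374768403
ballA 21 [0.4935 0.028  0.2207] [0.4874 0.0228 0.2139] [0.5019 0.0348 0.2253]
eye 80 [0.515  0.0283 0.2131] [0.5038 0.0107 0.1805] [0.5198 0.0467 0.2298]
rodB 16 [ 0.5897 -0.0974  0.2171] [ 0.5864 -0.106   0.212 ] [ 0.5942 -0.0869  0.2224]
ballB 23 [ 0.5872 -0.0755  0.2189] [ 0.5816 -0.084   0.2073] [ 0.5956 -0.0684  0.23  ]
bkA 67 [0.5904 0.031  0.2269] [0.5739 0.0198 0.2222] [0.6081 0.0417 0.233 ]
bkB 67 [ 0.5972 -0.1685  0.2264] [ 0.5799 -0.1816  0.2221] [ 0.6143 -0.1563  0.2339]
side rail [-0.0171  0.6179] x@-.0245 0.6183643379103869 [-0.0127 -0.0092  0.      0.0078  0.017 ] 0.20086791934755535
ends [-0.2248 -0.2244 -0.2231  0.1676  0.1728  0.1753]
rodA 40 [0.0038 0.0261] 0.02831445954086082 0.0028437659485574824 0.2183454470905229
ballA 24 [0.4924 0.0243 0.2195] [0.4853 0.0181 0.2108] [0.5029 0.0303 0.2278]
eye 63 [0.5124 0.0215 0.2149] [0.5039 0.006  0.1806] [0.5222 0.0414 0.2281]
rodB 16 [ 0.5893 -0.0961  0.2189] [ 0.5856 -0.1058  0.2135] [ 0.5938 -0.0877  0.224 ]
ballB 22 [ 0.5884 -0.0776  0.221 ] [ 0.5817 -0.0825  0.2138] [ 0.5962 -0.0708  0.2287]
bkA 58 [0.5902 0.0297 0.2279] [0.5717 0.016  0.2226] [0.6056 0.0445 0.2318]
bkB 79 [ 0.596  -0.1707  0.2281] [ 0.578  -0.1826  0.2221] [ 0.6121 -0.1574  0.2347]
```

{"api": "jog_arm", "payload": {"rows": [{"gripper":0,"slide":[0,0,-0.056],"spin":0.1},{"gripper":0,"slide":[-0.04,-0.026,-0.056],"spin":0.2},{"gripper":0,"slide":[-0.08,-0.052,-0.056],"spin":0.3},{"gripper":0,"slide":[-0.12,-0.078,-0.056],"spin":0.4},{"gripper":0,"slide":[-0.16,-0.104,-0.056],"spin":0.5},{"gripper":0,"slide":[-0.2,-0.13,-0.056],"spin":0.6},{"gripper":0,"slide":[-0.24,-0.156,-0.056],"spin":0.7},{"gripper":0,"slide":[-0.28,-0.182,-0.056],"spin":0.8}], "squeeze": 10}}

```text
time_s: 1.9
ee_pos: [0.4084, 0.216, 0.4609]
eef_rot: [3.141, -0.0, 1.908]
force: [0.7, -0.1, 0.1]
grip_width: 0.033
grip_force: 0.0
```

{"api": "jog_arm", "payload": {"rows": [{"gripper":0,"slide":[-0.046,0.0107,0],"spin":0.1},{"gripper":0,"slide":[-0.092,0.0214,0],"spin":0.2},{"gripper":0,"slide":[-0.138,0.032,0],"spin":0.319},{"gripper":0,"slide":[-0.184,0.043,0],"spin":0.319},{"gripper":0,"slide":[-0.23,0.0536,0],"spin":0.319},{"gripper":0,"slide":[-0.276,0.064,0],"spin":0.319},{"gripper":0,"slide":[-0.322,0.075,0],"spin":0.319},{"gripper":0,"slide":[-0.3671,0.0857,0],"spin":0.319}]}}

```text
time_s: 2.7
ee_pos: [0.6121, -0.1014, 0.4606]
eef_rot: [3.141, 0.0, 1.593]
force: [0.8, 0.5, 0.4]
grip_width: 0.0008
grip_force: 0.0
```

{"api": "jog_arm", "payload": {"rows": [{"gripper":0,"slide":[0,0,0.02],"spin":0},{"gripper":0,"slide":[0,0,0.02],"spin":0}]}}

```text
time_s: 2.9
ee_pos: [0.6117, -0.1005, 0.4376]
eef_rot: [-3.137, -0.001, 1.591]
force: [-1.3, 0.9, 0.5]
grip_width: 0.0005
grip_force: 0.0
```

Run:
```python
from h import *
np.set_printoptions(precision=4,suppress=True)
o=telemetry.get_obs(); print(o["ee_pos"],o["eef_rot"],o["force"],o["qpos"],o["grip_width"])
for c,(u0,v0,w,h) in (("top",(280,130,90,60)),("side",(305,140,90,80))):
    p,d=cams.camera(c); np.savez(f"{c}1.npz",p=p,d=d); cv2.imwrite(f"pics/{c}1.png",cv2.resize(p[v0:v0+h,u0:u0+w,::-1],None,fx=7,fy=7,interpolation=3))
    P=cloud(c,d); m=(d>0)&(P[...,2]>.245)&(P[...,2]<.30)&(abs(P[...,0]-.61)<.05)&(abs(P[...,1]+.1)<.05); Q=P[m]; print(c,len(Q),Q.min(0),Q.max(0),Q.mean(0))
```

```text
[ 0.6117 -0.1005  0.4376] [-3.1369 -0.0012  1.5913] [-1.345   0.8535  0.4918] [-0.2219  0.4387  1.2567  0.      1.4511 -0.2423] 0.0004608371775567724Traceback (most recent call last):
  File "<stdin>", line 6, in <module>
    return umr_minimum(a, axis, None, out, keepdims, initial, where)
ValueError: zero-size array to reduction operation minimum which has no identity
```

Run:
```python
from h import *
np.set_printoptions(precision=4,suppress=True)
p,d=cams.camera("side"); np.savez("side1.npz",p=p,d=d); cv2.imwrite("pics/side1.png",cv2.resize(p[140:220,305:395,::-1],None,fx=7,fy=7,interpolation=3))
P=cloud("side",d); m=(d>0)&(P[...,2]>.245)&(P[...,2]<.30)&(abs(P[...,0]-.61)<.05)&(abs(P[...,1]+.1)<.05); Q=P[m]; print(len(Q))
if len(Q): print(Q.min(0),Q.max(0),Q.mean(0))
print(telemetry.get_obs()["ee_pos"])
```

```text
165
[ 0.5941 -0.1134  0.2453] [ 0.6211 -0.0886  0.3   ] [ 0.6062 -0.1064  0.2738]
[ 0.6113 -0.099   0.4409]
```

View pics/side1.png

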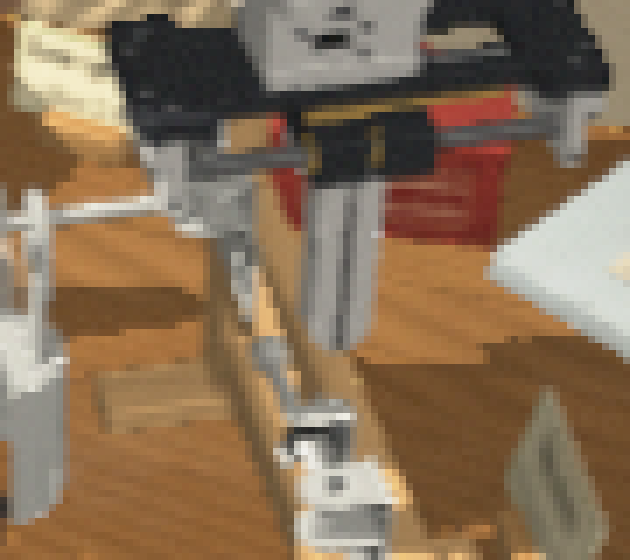

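The shut fingers hang just behind hook_b's rod, between its clip and ball, and are clear of everything. Next they go down.

{"api": "jog_arm", "payload": {"rows": [{"gripper":0,"slide":[0,0.002,0.012],"spin":0},{"gripper":0,"slide":[0,0.002,0.024],"spin":0},{"gripper":0,"slide":[0,0.002,0.034],"spin":0},{"gripper":0,"slide":[0,0.002,0.034],"spin":0}]}}

```text
time_s: 3.4
ee_pos: [0.6133, -0.0991, 0.4048]
eef_rot: [-3.139, -0.001, 1.593]
force: [-0.1, 0.8, -0.8]
grip_width: 0.0007
grip_force: 0.0
```

{"api": "jog_arm", "payload": {"rows": [{"gripper":0,"slide":[0,-0.002,0],"spin":0},{"gripper":0,"slide":[0,-0.003,0],"spin":0},{"gripper":0,"slide":[0,-0.004,0],"spin":0},{"gripper":0,"slide":[0,-0.004,0],"spin":0}]}}

```text
time_s: 3.8
ee_pos: [0.6093, -0.0995, 0.407]
eef_rot: [3.141, 0.0, 1.593]
force: [0.9, -0.1, -1.1]
grip_width: 0.0
grip_force: 0.0
```

{"api": "jog_arm", "payload": {"rows": [{"gripper":0,"slide":[0,-0.001,0],"spin":0},{"gripper":0,"slide":[0,-0.002,0],"spin":0},{"gripper":0,"slide":[0,-0.003,0],"spin":0},{"gripper":0,"slide":[0,-0.003,0],"spin":0}]}}

```text
time_s: 4.2
ee_pos: [0.6066, -0.0995, 0.407]
eef_rot: [3.139, 0.0, 1.593]
force: [7.3, 0.3, -1.2]
grip_width: 0.0003
grip_force: 2.5
```

{"api": "jog_arm", "payload": {"rows": [{"gripper":0,"slide":[0,-0.001,0],"spin":0},{"gripper":0,"slide":[0,-0.002,0],"spin":0},{"gripper":0,"slide":[0,-0.002,0],"spin":0},{"gripper":0,"slide":[0,-0.002,0],"spin":0}]}}

```text
time_s: 4.6
ee_pos: [0.6047, -0.0995, 0.407]
eef_rot: [3.139, 0.0, 1.593]
force: [7.0, 0.0, -0.9]
grip_width: 0.0005
grip_force: 2.7
```

{"api": "jog_arm", "payload": {"rows": [{"gripper":0,"slide":[0.0007,-0.0035,0],"spin":-0.05},{"gripper":0,"slide":[0.0013,-0.0071,0],"spin":-0.1},{"gripper":0,"slide":[0.0017,-0.0106,0],"spin":-0.15},{"gripper":0,"slide":[0.0019,-0.0142,0],"spin":-0.2},{"gripper":0,"slide":[0.0018,-0.0186,0],"spin":-0.26},{"gripper":0,"slide":[0.0016,-0.0228,0],"spin":-0.32},{"gripper":0,"slide":[0.0011,-0.0272,0],"spin":-0.38},{"gripper":0,"slide":[0.0003,-0.0314,0],"spin":-0.44}]}}

```text
time_s: 5.4
ee_pos: [0.5728, -0.1, 0.4069]
eef_rot: [3.141, 0.0, 2.035]
force: [0.8, -0.4, 1.4]
grip_width: 0.0003
grip_force: 0.6
```

{"api": "jog_arm", "payload": {"rows": [{"gripper":0,"slide":[0.0007,-0.0035,0],"spin":-0.05},{"gripper":0,"slide":[0.0013,-0.0071,0],"spin":-0.1},{"gripper":0,"slide":[0.0017,-0.0106,0],"spin":-0.15},{"gripper":0,"slide":[0.0019,-0.0142,0],"spin":-0.2},{"gripper":0,"slide":[0.0018,-0.0186,0],"spin":-0.26},{"gripper":0,"slide":[0.0016,-0.0228,0],"spin":-0.32},{"gripper":0,"slide":[0.0011,-0.0272,0],"spin":-0.38},{"gripper":0,"slide":[0.0003,-0.0314,0],"spin":-0.44}]}}

```text
time_s: 6.2
ee_pos: [0.5446, -0.1138, 0.4069]
eef_rot: [3.141, 0.001, 2.475]
force: [2.2, -0.3, 1.0]
grip_width: 0.0004
grip_force: 0.6
```

{"api": "jog_arm", "payload": {"rows": [{"gripper":0,"slide":[0.0007,-0.0035,0],"spin":-0.05},{"gripper":0,"slide":[0.0013,-0.0071,0],"spin":-0.1},{"gripper":0,"slide":[0.0017,-0.0106,0],"spin":-0.15},{"gripper":0,"slide":[0.0019,-0.0142,0],"spin":-0.2},{"gripper":0,"slide":[0.0018,-0.0186,0],"spin":-0.26},{"gripper":0,"slide":[0.0016,-0.0228,0],"spin":-0.32},{"gripper":0,"slide":[0.0011,-0.0272,0],"spin":-0.38},{"gripper":0,"slide":[0.0003,-0.0314,0],"spin":-0.44}]}}

```text
time_s: 7.0
ee_pos: [0.5249, -0.1382, 0.4069]
eef_rot: [3.141, 0.0, 2.915]
force: [1.7, 0.6, 0.3]
grip_width: 0.0003
grip_force: 0.5
```

{"api": "jog_arm", "payload": {"rows": [{"gripper":0,"slide":[0.0007,-0.0035,0],"spin":-0.05},{"gripper":0,"slide":[0.0013,-0.0071,0],"spin":-0.1},{"gripper":0,"slide":[0.0017,-0.0106,0],"spin":-0.15},{"gripper":0,"slide":[0.0017,-0.0106,0],"spin":-0.15}]}}

```text
time_s: 7.4
ee_pos: [0.5209, -0.1483, 0.4068]
eef_rot: [-3.142, 0.0, 3.063]
force: [-0.0, -0.4, -0.1]
grip_width: 0.0011
grip_force: 0.0
```

{"api": "jog_arm", "payload": {"rows": [{"gripper":0,"slide":[0.0003,-0.0014,0],"spin":-0.02},{"gripper":0,"slide":[0.0005,-0.0021,0],"spin":-0.03},{"gripper":0,"slide":[0.0005,-0.0021,0],"spin":-0.03}]}}

```text
time_s: 7.7
ee_pos: [0.5203, -0.1501, 0.4067]
eef_rot: [3.142, 0.0, 3.093]
force: [0.6, 0.5, 0.7]
grip_width: 0.0004
grip_force: 0.3
```

{"api": "jog_arm", "payload": {"rows": [{"gripper":0,"slide":[0,-0.001,0],"spin":-0.03},{"gripper":0,"slide":[0,-0.002,0],"spin":-0.05},{"gripper":0,"slide":[0,-0.003,0],"spin":-0.071},{"gripper":0,"slide":[0,-0.003,0],"spin":-0.071}]}}

```text
time_s: 8.1
ee_pos: [0.5202, -0.1533, 0.4066]
eef_rot: [-3.142, -0.0, -3.119]
force: [-0.3, 0.5, -0.1]
grip_width: -0.0
grip_force: 0.2
```

{"api": "jog_arm", "payload": {"rows": [{"gripper":0,"slide":[0,-0.0005,0],"spin":0},{"gripper":0,"slide":[0,-0.001,0],"spin":0},{"gripper":0,"slide":[0,-0.001,0],"spin":0}]}}

```text
time_s: 8.4
ee_pos: [0.5202, -0.1542, 0.4066]
eef_rot: [-3.142, -0.0, -3.12]
force: [-0.0, 0.5, 0.9]
grip_width: 0.0005
grip_force: 0.3
```

{"api": "jog_arm", "payload": {"rows": [{"gripper":0,"slide":[0,-0.0005,0],"spin":0},{"gripper":0,"slide":[0,-0.001,0],"spin":0},{"gripper":0,"slide":[0,-0.001,0],"spin":0}]}}

```text
time_s: 8.7
ee_pos: [0.5202, -0.1552, 0.4066]
eef_rot: [-3.142, -0.0, -3.119]
force: [-0.4, 0.4, 1.2]
grip_width: 0.0003
grip_force: 0.3
```

{"api": "jog_arm", "payload": {"rows": [{"gripper":0,"slide":[0,-0.0005,0],"spin":0},{"gripper":0,"slide":[0,-0.001,0],"spin":0},{"gripper":0,"slide":[0,-0.001,0],"spin":0}]}}

```text
time_s: 9.0
ee_pos: [0.5203, -0.1561, 0.4066]
eef_rot: [3.141, -0.0, -3.119]
force: [-1.3, 2.6, 0.0]
grip_width: 0.0005
grip_force: 1.2
```

{"api": "jog_arm", "payload": {"rows": [{"gripper":0,"slide":[0,-0.0005,0],"spin":0},{"gripper":0,"slide":[0,-0.0005,0],"spin":0}]}}

```text
time_s: 9.2
ee_pos: [0.5203, -0.1564, 0.4066]
eef_rot: [3.141, -0.0, -3.119]
force: [-1.2, 5.9, 1.3]
grip_width: 0.0008
grip_force: 2.5
```

{"api": "jog_arm", "payload": {"rows": [{"gripper":0,"slide":[0,-0.0003,0],"spin":0},{"gripper":0,"slide":[0,-0.0003,0],"spin":0}]}}

```text
time_s: 9.4
ee_pos: [0.5203, -0.1566, 0.4066]
eef_rot: [3.14, -0.0, -3.119]
force: [-0.9, 7.0, 0.6]
grip_width: 0.0003
grip_force: 3.2
```

{"api": "jog_arm", "payload": {"rows": [{"gripper":0,"slide":[0,0.01,0],"spin":0},{"gripper":0,"slide":[0,0.01,-0.04],"spin":0},{"gripper":0.07,"slide":[0,0.04,-0.08],"spin":0},{"gripper":0.07,"slide":[0.0005,0.08,-0.09],"spin":0},{"gripper":0.07,"slide":[0.001,0.12,-0.09],"spin":0},{"gripper":0.07,"slide":[0.0012,0.16,-0.09],"spin":0},{"gripper":0.07,"slide":[0.0012,0.1841,-0.09],"spin":0},{"gripper":0.07,"slide":[0.0012,0.1841,-0.09],"spin":0}]}}

```text
time_s: 10.2
ee_pos: [0.5146, 0.0296, 0.4969]
eef_rot: [-3.141, 0.001, -3.116]
force: [-0.1, -0.6, -0.3]
grip_width: 0.045
grip_force: 0.0
```

Run:
```python
from h import *
np.set_printoptions(precision=4,suppress=True)
o=telemetry.get_obs(); print(o["ee_pos"],o["eef_rot"],o["force"],o["grip_width"],o["qpos"])
p,d=cams.camera("side"); np.savez("side2.npz",p=p,d=d); cv2.imwrite("pics/side2.png",cv2.resize(p[120:240,265:385,::-1],None,fx=5,fy=5,interpolation=3))
P=cloud("side",d)
def st(n,x,y,z):
    m=(d>0)&(P[...,0]>x[0])&(P[...,0]<x[1])&(P[...,1]>y[0])&(P[...,1]<y[1])&(P[...,2]>z[0])&(P[...,2]<z[1]); Q=P[m]
    if len(Q): print(n,len(Q),Q.mean(0),Q.min(0),Q.max(0))
st("ballB",(.47,.505),(-.2,-.15),(.2,.24)); st("ballA",(.47,.503),(.0,.05),(.2,.24))
st("rodB",(.505,.57),(-.19,-.155),(.21,.23)); st("rodA",(.525,.57),(.01,.045),(.21,.23))
st("fing",(.49,.54),(-.05,.1),(.305,.34))
```

```text
[0.5146 0.0296 0.4969] [-3.1414  0.0009 -3.1163] [-0.0893 -0.5905 -0.2678] 0.04495799246551088 [-0.0135  0.1668  1.4719 -0.0001  1.502  -1.6096]
ballB 29 [ 0.4973 -0.175   0.2199] [ 0.4907 -0.1819  0.2137] [ 0.504  -0.1672  0.2258]
ballA 25 [0.4926 0.0244 0.2195] [0.4851 0.0177 0.2108] [0.5027 0.0307 0.2246]
rodB 70 [ 0.5375 -0.1725  0.2185] [ 0.5071 -0.1761  0.2119] [ 0.5695 -0.167   0.2243]
rodA 39 [0.5478 0.0285 0.2178] [0.5275 0.0234 0.2115] [0.5678 0.0326 0.2234]
fing 95 [0.51   0.0121 0.3214] [ 0.5013 -0.0084  0.3052] [0.5208 0.0599 0.339 ]
```

View pics/side2.png

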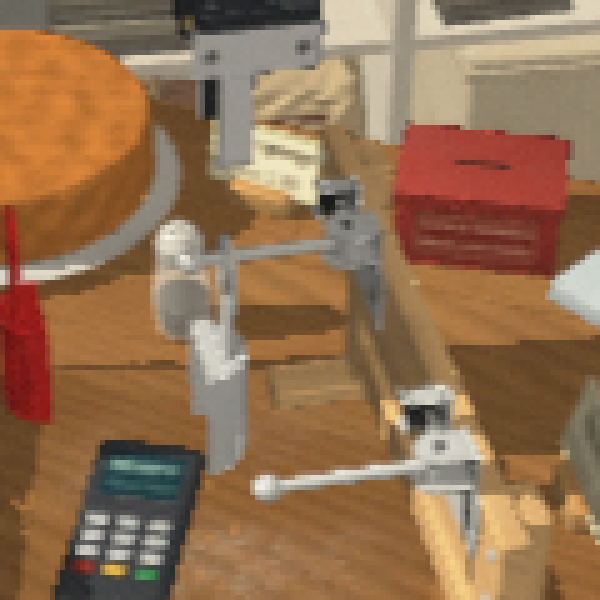

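Both hooks now stand straight out, with hook_b's ball at crop (263,487), hook_a's at (187,260) and the scoop's eye at (227,260). The gripper is above the eye, so it goes down and closes.

{"api": "jog_arm", "payload": {"rows": [{"gripper":0.07,"slide":[-0.001,0,0.02],"spin":0},{"gripper":0.07,"slide":[-0.001,0,0.04],"spin":0},{"gripper":0.07,"slide":[-0.001,0,0.06],"spin":0},{"gripper":0.07,"slide":[-0.001,0,0.08],"spin":0},{"gripper":0.07,"slide":[-0.001,0,0.1],"spin":0},{"gripper":0.07,"slide":[-0.001,0,0.118],"spin":0},{"gripper":0.045,"slide":[-0.001,0,0.118],"spin":0},{"gripper":0.045,"slide":[-0.001,0,0.118],"spin":0}], "squeeze": 10}}

```text
time_s: 11.05
ee_pos: [0.5162, 0.0264, 0.3792]
eef_rot: [-3.141, 0.0, -3.12]
force: [-0.5, -0.5, -0.2]
grip_width: 0.0571
grip_force: 0.0
```

{"api": "jog_arm", "payload": {"rows": [{"gripper":0.04,"slide":[0,0,0],"spin":0},{"gripper":0.04,"slide":[0,0,0],"spin":0},{"gripper":0.038,"slide":[0,0,0],"spin":0},{"gripper":0.038,"slide":[0,0,0],"spin":0}]}}

```text
time_s: 11.45
ee_pos: [0.516, 0.0271, 0.379]
eef_rot: [3.142, 0.001, -3.119]
force: [0.1, 0.5, -0.4]
grip_width: 0.038
grip_force: 0.0
```

{"api": "jog_arm", "payload": {"rows": [{"gripper":0.036,"slide":[0,0,0],"spin":0},{"gripper":0.034,"slide":[0,0,0],"spin":0},{"gripper":0.03,"slide":[0,0,0],"spin":0},{"gripper":0.02,"slide":[0,0,0],"spin":0}], "squeeze": 18}}

```text
time_s: 11.85
ee_pos: [0.516, 0.0272, 0.3787]
eef_rot: [3.141, 0.0, -3.119]
force: [-0.5, 2.0, 1.7]
grip_width: 0.0364
grip_force: 18.0
```

{"api": "jog_arm", "payload": {"rows": [{"gripper":0.02,"slide":[0,0,-0.002],"spin":0},{"gripper":0.02,"slide":[0,0,-0.004],"spin":0},{"gripper":0.02,"slide":[0,0,-0.006],"spin":0},{"gripper":0.02,"slide":[0,0,-0.006],"spin":0}]}}

```text
time_s: 12.25
ee_pos: [0.516, 0.0271, 0.3849]
eef_rot: [-3.142, 0.0, -3.119]
force: [0.2, 0.2, -2.3]
grip_width: 0.036
grip_force: 18.0
```

{"api": "jog_arm", "payload": {"rows": [{"gripper":0.02,"slide":[0,0,0],"spin":0},{"gripper":0.02,"slide":[0,0,0],"spin":0}]}}

```text
time_s: 12.45
ee_pos: [0.516, 0.0271, 0.3845]
eef_rot: [-3.142, -0.0, -3.119]
force: [-0.0, 0.3, -1.8]
grip_width: 0.0363
grip_force: 18.0
```

{"api": "jog_arm", "payload": {"rows": [{"gripper":0.02,"slide":[0,0.0025,0],"spin":0},{"gripper":0.02,"slide":[0,0.0045,0],"spin":0},{"gripper":0.02,"slide":[0,0.0045,0],"spin":0}]}}

```text
time_s: 12.75
ee_pos: [0.5159, 0.0319, 0.3846]
eef_rot: [3.142, -0.0, -3.119]
force: [0.0, 0.8, -2.6]
grip_width: 0.036
grip_force: 18.0
```

{"api": "jog_arm", "payload": {"rows": [{"gripper":0.02,"slide":[0,0.001,0],"spin":0},{"gripper":0.02,"slide":[0,0.001,0],"spin":0}]}}

```text
time_s: 12.95
ee_pos: [0.5159, 0.0327, 0.3846]
eef_rot: [3.142, 0.0, -3.119]
force: [0.5, 0.7, -2.0]
grip_width: 0.0359
grip_force: 18.0
```

{"api": "jog_arm", "payload": {"rows": [{"gripper":0.02,"slide":[0,0.0007,0],"spin":0},{"gripper":0.02,"slide":[0,0.0007,0],"spin":0}]}}

```text
time_s: 13.15
ee_pos: [0.5159, 0.0333, 0.3846]
eef_rot: [-3.142, -0.0, -3.119]
force: [1.3, 0.9, -1.5]
grip_width: 0.036
grip_force: 18.0
```

{"api": "jog_arm", "payload": {"rows": [{"gripper":0.02,"slide":[0,-0.004,0],"spin":0},{"gripper":0.02,"slide":[0,-0.008,0],"spin":0},{"gripper":0.02,"slide":[0,-0.0102,0],"spin":0},{"gripper":0.02,"slide":[0,-0.0102,0],"spin":0}]}}

```text
time_s: 13.55
ee_pos: [0.5161, 0.0227, 0.3846]
eef_rot: [-3.142, 0.0, -3.12]
force: [0.0, -0.1, -2.4]
grip_width: 0.0361
grip_force: 18.0
```

{"api": "jog_arm", "payload": {"rows": [{"gripper":0.02,"slide":[0,-0.001,0],"spin":0},{"gripper":0.02,"slide":[0,-0.001,0],"spin":0}]}}

```text
time_s: 13.75
ee_pos: [0.5161, 0.022, 0.3846]
eef_rot: [3.142, -0.0, -3.119]
force: [-0.2, -0.1, -1.6]
grip_width: 0.0358
grip_force: 18.0
```

{"api": "jog_arm", "payload": {"rows": [{"gripper":0.02,"slide":[0,-0.0007,0],"spin":0},{"gripper":0.02,"slide":[0,-0.0007,0],"spin":0}]}}

```text
time_s: 13.95
ee_pos: [0.5161, 0.0216, 0.3846]
eef_rot: [3.141, -0.0, -3.119]
force: [-0.5, 2.2, -2.6]
grip_width: 0.0359
grip_force: 18.0
```

{"api": "jog_arm", "payload": {"rows": [{"gripper":0.02,"slide":[0,-0.0003,0],"spin":0},{"gripper":0.02,"slide":[0,-0.0003,0],"spin":0}]}}

```text
time_s: 14.15
ee_pos: [0.5161, 0.0214, 0.3846]
eef_rot: [3.141, -0.0, -3.119]
force: [-0.1, 6.0, -1.9]
grip_width: 0.036
grip_force: 18.0
```

{"api": "jog_arm", "payload": {"rows": [{"gripper":0.02,"slide":[0,0.003,0],"spin":0},{"gripper":0.02,"slide":[0,0.006,0.002],"spin":0},{"gripper":0.02,"slide":[0,0.006,0.005],"spin":0},{"gripper":0.02,"slide":[0,0.006,0.005],"spin":0}]}}

```text
time_s: 14.55
ee_pos: [0.516, 0.0271, 0.3791]
eef_rot: [-3.141, -0.001, -3.119]
force: [-0.6, 0.6, -0.8]
grip_width: 0.0364
grip_force: 18.0
```

{"api": "jog_arm", "payload": {"rows": [{"gripper":0.02,"slide":[0,0,0.001],"spin":0},{"gripper":0.02,"slide":[0,0,0.001],"spin":0}]}}

```text
time_s: 14.75
ee_pos: [0.516, 0.027, 0.3788]
eef_rot: [-3.142, 0.0, -3.119]
force: [-0.8, -0.2, 0.4]
grip_width: 0.0364
grip_force: 18.0
```

{"api": "jog_arm", "payload": {"rows": [{"gripper":0.02,"slide":[0,0.0005,-0.0063],"spin":0},{"gripper":0.02,"slide":[0,0.0005,-0.0063],"spin":0},{"gripper":0.02,"slide":[0.004,0.0005,-0.0063],"spin":0},{"gripper":0.02,"slide":[0.008,0.0005,-0.0063],"spin":0},{"gripper":0.02,"slide":[0.012,0.0005,-0.0063],"spin":0},{"gripper":0.02,"slide":[0.012,0.0005,-0.0063],"spin":0}]}}

```text
time_s: 15.35
ee_pos: [0.5035, 0.0273, 0.385]
eef_rot: [3.142, -0.0, -3.119]
force: [-0.3, -0.2, -1.7]
grip_width: 0.0361
grip_force: 18.0
```

{"api": "jog_arm", "payload": {"rows": [{"gripper":0.02,"slide":[0.003,0,0],"spin":0},{"gripper":0.02,"slide":[0.006,0,0],"spin":0},{"gripper":0.02,"slide":[0.009,0,0],"spin":0},{"gripper":0.02,"slide":[0.012,0,0],"spin":0}]}}

```text
time_s: 15.75
ee_pos: [0.4917, 0.027, 0.3849]
eef_rot: [-3.142, -0.0, -3.119]
force: [0.5, 0.5, -1.7]
grip_width: 0.036
grip_force: 18.0
```

{"api": "jog_arm", "payload": {"rows": [{"gripper":0.02,"slide":[0.003,0,0],"spin":0},{"gripper":0.02,"slide":[0.006,0,0],"spin":0},{"gripper":0.02,"slide":[0.01,0,0],"spin":0},{"gripper":0.02,"slide":[0.015,0,0],"spin":0},{"gripper":0.02,"slide":[0.02,0,0],"spin":0},{"gripper":0.02,"slide":[0.026,0,0],"spin":0}]}}

```text
time_s: 16.35
ee_pos: [0.4655, 0.0265, 0.3849]
eef_rot: [-3.142, -0.0, -3.119]
force: [-0.6, 0.5, -0.9]
grip_width: 0.0358
grip_force: 18.0
```

{"api": "jog_arm", "payload": {"rows": [{"gripper":0.02,"slide":[0,-0.015,0],"spin":0},{"gripper":0.02,"slide":[0,-0.04,0],"spin":0},{"gripper":0.02,"slide":[0,-0.075,0],"spin":0},{"gripper":0.02,"slide":[0,-0.11,0],"spin":0},{"gripper":0.02,"slide":[0,-0.145,0],"spin":0},{"gripper":0.02,"slide":[0,-0.175,0],"spin":0},{"gripper":0.02,"slide":[0,-0.192,0],"spin":0},{"gripper":0.02,"slide":[0,-0.2,0],"spin":0}]}}

```text
time_s: 17.15
ee_pos: [0.4701, -0.1747, 0.3849]
eef_rot: [-3.142, -0.0, -3.121]
force: [0.1, -0.2, -1.5]
grip_width: 0.036
grip_force: 18.0
```

{"api": "jog_arm", "payload": {"rows": [{"gripper":0.02,"slide":[0,0,0],"spin":0},{"gripper":0.02,"slide":[0,0,0],"spin":0},{"gripper":0.02,"slide":[0,0,0],"spin":0}]}}

```text
time_s: 17.45
ee_pos: [0.4705, -0.1726, 0.385]
eef_rot: [3.142, 0.0, -3.118]
force: [-0.3, 0.2, -1.9]
grip_width: 0.0363
grip_force: 18.0
```

Run:
```python
from h import *
np.set_printoptions(precision=4,suppress=True)
o=telemetry.get_obs(); print(o["ee_pos"],o["eef_rot"],o["force"],o["grip_width"])
for c in("side","top"):
    p,d=cams.camera(c); np.savez(c+"3.npz",p=p,d=d)
    P=cloud(c,d)
    def st(n,x,y,z):
        m=(d>0)&(P[...,0]>x[0])&(P[...,0]<x[1])&(P[...,1]>y[0])&(P[...,1]<y[1])&(P[...,2]>z[0])&(P[...,2]<z[1]); Q=P[m]
        if len(Q): print(c,n,len(Q),Q.mean(0),Q.min(0),Q.max(0))
    st("ballB",(.483,.505),(-.2,-.15),(.2,.24)); st("ballA",(.47,.503),(.0,.05),(.2,.24))
    st("rodB",(.505,.57),(-.19,-.155),(.21,.23)); st("rodA",(.505,.57),(.01,.045),(.21,.23))
    if c=="side":
        cv2.imwrite("pics/side3.png",cv2.resize(p[150:270,265:385,::-1],None,fx=5,fy=5,interpolation=3))
```

```text
[ 0.4705 -0.1726  0.385 ] [ 3.1415  0.0001 -3.1183] [-0.2876  0.2093 -1.8747] 0.03631931372750481
side ballB 1 [ 0.4981 -0.1774  0.212 ] [ 0.4981 -0.1774  0.212 ] [ 0.4981 -0.1774  0.212 ]
side rodB 50 [ 0.5449 -0.1724  0.2185] [ 0.5227 -0.1773  0.2127] [ 0.5677 -0.1665  0.2226]
side rodA 17 [0.5609 0.0282 0.2184] [0.5532 0.0234 0.2108] [0.5689 0.0349 0.222 ]
top ballA 21 [0.4939 0.0281 0.2199] [0.4879 0.0227 0.2094] [0.5009 0.0349 0.2252]
top rodA 49 [0.5371 0.029  0.2185] [0.5054 0.0251 0.2113] [0.5696 0.0336 0.2237]
```

View pics/side3.png

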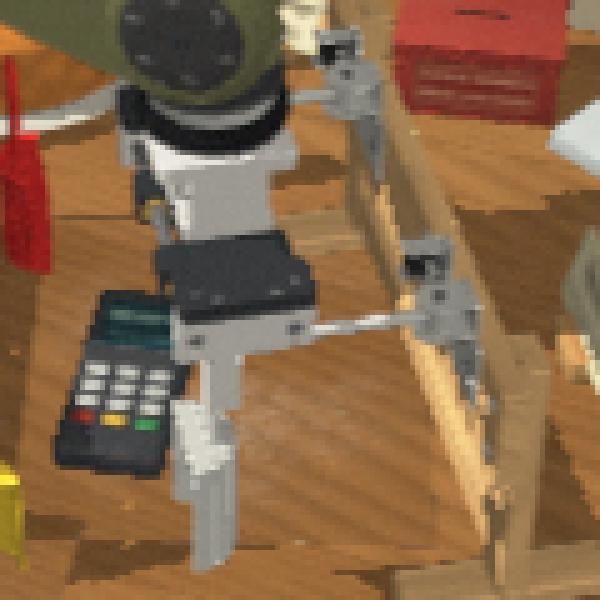

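The scoop hangs straight in the fingers, just in front of hook_b's ball (crop around (205,440)), and everything else is undisturbed. I'll slide it in slowly.

{"api": "jog_arm", "payload": {"rows": [{"gripper":0.02,"slide":[-0.004,0,0],"spin":0},{"gripper":0.02,"slide":[-0.008,0,0],"spin":0},{"gripper":0.02,"slide":[-0.011,0,0],"spin":0},{"gripper":0.02,"slide":[-0.014,0,0],"spin":0}]}}

```text
time_s: 17.95
ee_pos: [0.4848, -0.1731, 0.3849]
eef_rot: [3.142, -0.0, -3.119]
force: [0.5, -0.3, -1.7]
grip_width: 0.0359
grip_force: 18.0
```

{"api": "jog_arm", "payload": {"rows": [{"gripper":0.02,"slide":[-0.002,0,0],"spin":0},{"gripper":0.02,"slide":[-0.004,0,0],"spin":0},{"gripper":0.02,"slide":[-0.006,0,0],"spin":0}]}}

```text
time_s: 18.25
ee_pos: [0.4906, -0.173, 0.3849]
eef_rot: [3.142, -0.0, -3.119]
force: [0.0, 0.8, -1.3]
grip_width: 0.0356
grip_force: 18.0
```

{"api": "jog_arm", "payload": {"rows": [{"gripper":0.02,"slide":[-0.002,0,0],"spin":0},{"gripper":0.02,"slide":[-0.004,0,0],"spin":0},{"gripper":0.02,"slide":[-0.006,0,0],"spin":0}]}}

```text
time_s: 18.55
ee_pos: [0.4966, -0.1729, 0.385]
eef_rot: [-3.142, 0.0, -3.119]
force: [-0.5, -0.3, -1.9]
grip_width: 0.0363
grip_force: 18.0
```

{"api": "jog_arm", "payload": {"rows": [{"gripper":0.02,"slide":[-0.003,0,0],"spin":0},{"gripper":0.02,"slide":[-0.007,0,0],"spin":0},{"gripper":0.02,"slide":[-0.012,0,0],"spin":0},{"gripper":0.02,"slide":[-0.017,0,0],"spin":0},{"gripper":0.02,"slide":[-0.0215,0,0],"spin":0},{"gripper":0.02,"slide":[-0.0215,0,0],"spin":0}]}}

```text
time_s: 19.15
ee_pos: [0.5184, -0.1724, 0.3848]
eef_rot: [3.142, -0.0, -3.119]
force: [-0.9, -0.2, -1.8]
grip_width: 0.0355
grip_force: 18.0
```

{"api": "jog_arm", "payload": {"rows": [{"gripper":0.02,"slide":[0,0,0.002],"spin":0},{"gripper":0.02,"slide":[0,0,0.004],"spin":0},{"gripper":0.02,"slide":[0,0,0.0055],"spin":0},{"gripper":0.02,"slide":[0,0,0.0055],"spin":0}]}}

```text
time_s: 19.55
ee_pos: [0.5178, -0.1724, 0.3792]
eef_rot: [3.141, -0.0, -3.119]
force: [-0.1, -0.9, -1.8]
grip_width: 0.0363
grip_force: 18.0
```

{"api": "jog_arm", "payload": {"rows": [{"gripper":0.02,"slide":[0,0,0.0007],"spin":0},{"gripper":0.02,"slide":[0,0,0.0007],"spin":0}]}}

```text
time_s: 19.75
ee_pos: [0.5179, -0.1724, 0.3789]
eef_rot: [-3.141, 0.0, -3.119]
force: [-0.1, -0.2, -0.4]
grip_width: 0.0361
grip_force: 18.0
```

{"api": "jog_arm", "payload": {"rows": [{"gripper":0.038,"slide":[0,0,0.0003],"spin":0},{"gripper":0.042,"slide":[0,0,0.0003],"spin":0},{"gripper":0.06,"slide":[0,0,0.0003],"spin":0},{"gripper":0.06,"slide":[0,0,0.0003],"spin":0}]}}

```text
time_s: 20.15
ee_pos: [0.5179, -0.1724, 0.3785]
eef_rot: [-3.142, 0.0, -3.119]
force: [0.0, -0.3, 0.6]
grip_width: 0.0548
grip_force: 0.0
```

{"api": "jog_arm", "payload": {"rows": [{"gripper":0.06,"slide":[0,0,0],"spin":0},{"gripper":0.06,"slide":[0,0,-0.02],"spin":0},{"gripper":0.06,"slide":[0,0,-0.045],"spin":0},{"gripper":0.06,"slide":[0,0,-0.08],"spin":0},{"gripper":0.06,"slide":[0,0,-0.11],"spin":0},{"gripper":0,"slide":[0,0,-0.12],"spin":0}]}}

```text
time_s: 20.75
ee_pos: [0.5177, -0.1723, 0.5015]
eef_rot: [-3.14, 0.004, -3.119]
force: [0.2, -0.2, 1.0]
grip_width: 0.055
grip_force: 0.0
```

{"api": "jog_arm", "payload": {"rows": [{"gripper":0,"slide":[-0.001,0.035,0],"spin":0},{"gripper":0,"slide":[-0.002,0.075,0],"spin":0},{"gripper":0,"slide":[-0.003,0.115,0],"spin":0},{"gripper":0,"slide":[-0.004,0.15,0],"spin":0},{"gripper":0,"slide":[-0.004,0.1774,0],"spin":0},{"gripper":0,"slide":[-0.004,0.1774,0],"spin":0},{"gripper":0,"slide":[-0.004,0.1774,0],"spin":0},{"gripper":0,"slide":[-0.004,0.1774,0],"spin":0}], "squeeze": 10}}

```text
time_s: 21.55
ee_pos: [0.5181, 0.0042, 0.4979]
eef_rot: [-3.141, -0.001, -3.12]
force: [0.4, -0.2, 0.3]
grip_width: 0.0006
grip_force: 0.0
```

Run:
```python
from h import *
np.set_printoptions(precision=4,suppress=True)
o=telemetry.get_obs(); print(o["ee_pos"],o["eef_rot"],o["force"],o["grip_width"])
for c in("side",):
    p,d=cams.camera(c); np.savez(c+"4.npz",p=p,d=d)
    P=cloud(c,d)
    def st(n,x,y,z):
        m=(d>0)&(P[...,0]>x[0])&(P[...,0]<x[1])&(P[...,1]>y[0])&(P[...,1]<y[1])&(P[...,2]>z[0])&(P[...,2]<z[1]); Q=P[m]
        if len(Q): print(c,n,len(Q),Q.mean(0),Q.min(0),Q.max(0))
    st("ballB",(.483,.505),(-.2,-.15),(.2,.24)); st("ballA",(.47,.503),(.0,.05),(.2,.24))
    st("rodB",(.53,.57),(-.19,-.155),(.21,.23)); st("rodA",(.505,.57),(.01,.045),(.21,.23))
    st("eyeB",(.505,.53),(-.21,-.13),(.17,.24)); st("panB",(.46,.56),(-.22,-.12),(.07,.15))
    cv2.imwrite("pics/side4.png",cv2.resize(p[150:270,265:385,::-1],None,fx=5,fy=5,interpolation=3))
```

```text
[0.5181 0.0042 0.4979] [-3.1415 -0.0007 -3.1202] [ 0.3536 -0.1576  0.3225] 0.0005959366363388664
side ballB 29 [ 0.4974 -0.1747  0.2196] [ 0.4907 -0.1827  0.2105] [ 0.5041 -0.1673  0.2258]
side ballA 25 [0.4926 0.0245 0.2194] [0.4853 0.0179 0.2114] [0.5026 0.0348 0.2244]
side rodB 44 [ 0.5502 -0.1726  0.219 ] [ 0.5305 -0.1771  0.215 ] [ 0.5694 -0.1664  0.2238]
side rodA 59 [0.5372 0.0271 0.2187] [0.5064 0.019  0.2137] [0.5697 0.0328 0.2254]
side eyeB 93 [ 0.5156 -0.1769  0.2081] [ 0.5066 -0.1921  0.1713] [ 0.5299 -0.158   0.2291]
side panB 314 [ 0.5097 -0.1779  0.1193] [ 0.4976 -0.2032  0.0704] [ 0.5281 -0.1389  0.15  ]
```

View pics/side4.png

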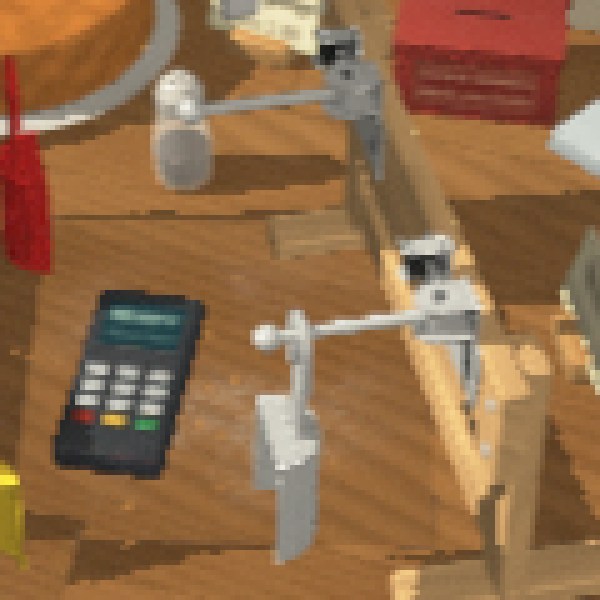

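The scoop hangs on hook_b at crop (297,340), behind the ball at (263,337), and it has been released. Hook_a is empty. Next I go down beside hook_a's rod and fold it.

{"api": "jog_arm", "payload": {"rows": [{"gripper":0,"slide":[0,0,0.03],"spin":0},{"gripper":0,"slide":[0,0,0.06],"spin":0},{"gripper":0,"slide":[0,0,0.08],"spin":0},{"gripper":0,"slide":[0,0,0.0915],"spin":0},{"gripper":0,"slide":[0,0,0.0915],"spin":0},{"gripper":0,"slide":[0,0.002,0.0915],"spin":0},{"gripper":0,"slide":[0,0.004,0.0915],"spin":0},{"gripper":0,"slide":[0,0.006,0.0915],"spin":0}]}}

```text
time_s: 22.4
ee_pos: [0.5179, 0.0112, 0.4078]
eef_rot: [-3.141, 0.001, -3.119]
force: [0.8, -0.8, -0.1]
grip_width: 0.0005
grip_force: 0.0
```

{"api": "jog_arm", "payload": {"rows": [{"gripper":0,"slide":[0.0007,0.0035,0],"spin":0.05},{"gripper":0,"slide":[0.0013,0.0071,0],"spin":0.1},{"gripper":0,"slide":[0.0017,0.0106,0],"spin":0.15},{"gripper":0,"slide":[0.0019,0.0142,0],"spin":0.2},{"gripper":0,"slide":[0.0018,0.0186,0],"spin":0.26},{"gripper":0,"slide":[0.0016,0.0228,0],"spin":0.32},{"gripper":0,"slide":[0.0011,0.0272,0],"spin":0.38},{"gripper":0,"slide":[0.0003,0.0314,0],"spin":0.44}]}}

```text
time_s: 23.2
ee_pos: [0.5168, 0.0428, 0.4075]
eef_rot: [3.141, 0.001, 2.722]
force: [-1.1, -1.1, 1.1]
grip_width: 0.0008
grip_force: 0.6
```

{"api": "jog_arm", "payload": {"rows": [{"gripper":0,"slide":[0.0007,0.0035,0],"spin":0.05},{"gripper":0,"slide":[0.0013,0.0071,0],"spin":0.1},{"gripper":0,"slide":[0.0017,0.0106,0],"spin":0.15},{"gripper":0,"slide":[0.0019,0.0142,0],"spin":0.2},{"gripper":0,"slide":[0.0018,0.0186,0],"spin":0.26},{"gripper":0,"slide":[0.0016,0.0228,0],"spin":0.32},{"gripper":0,"slide":[0.0011,0.0272,0],"spin":0.38},{"gripper":0,"slide":[0.0003,0.0314,0],"spin":0.44}]}}

```text
time_s: 24.0
ee_pos: [0.5293, 0.0716, 0.4075]
eef_rot: [3.141, 0.0, 2.282]
force: [-1.7, -0.4, -0.2]
grip_width: 0.0004
grip_force: 0.6
```

{"api": "jog_arm", "payload": {"rows": [{"gripper":0,"slide":[0.0007,0.0035,0],"spin":0.05},{"gripper":0,"slide":[0.0013,0.0071,0],"spin":0.1},{"gripper":0,"slide":[0.0017,0.0106,0],"spin":0.15},{"gripper":0,"slide":[0.0019,0.0142,0],"spin":0.2},{"gripper":0,"slide":[0.0018,0.0186,0],"spin":0.26},{"gripper":0,"slide":[0.0016,0.0228,0],"spin":0.32},{"gripper":0,"slide":[0.0011,0.0272,0],"spin":0.38},{"gripper":0,"slide":[0.0011,0.0272,0],"spin":0.38}]}}

```text
time_s: 24.8
ee_pos: [0.5493, 0.0903, 0.4074]
eef_rot: [3.141, 0.0, 1.903]
force: [-0.2, -0.7, 0.5]
grip_width: 0.0004
grip_force: 0.0
```

{"api": "jog_arm", "payload": {"rows": [{"gripper":0,"slide":[0.0004,0.0018,0],"spin":0.025},{"gripper":0,"slide":[0.0007,0.0035,0],"spin":0.05},{"gripper":0,"slide":[0.001,0.0053,0],"spin":0.075},{"gripper":0,"slide":[0.0013,0.0071,0],"spin":0.1},{"gripper":0,"slide":[0.0013,0.0071,0],"spin":0.1}]}}

```text
time_s: 25.3
ee_pos: [0.5556, 0.0935, 0.407]
eef_rot: [3.141, 0.0, 1.803]
force: [-0.6, -0.3, 1.0]
grip_width: 0.0005
grip_force: 0.3
```

{"api": "jog_arm", "payload": {"rows": [{"gripper":0,"slide":[0.0004,0.0018,0],"spin":0.025},{"gripper":0,"slide":[0.0007,0.0035,0],"spin":0.05},{"gripper":0,"slide":[0.0007,0.0035,0],"spin":0.05}]}}

```text
time_s: 25.6
ee_pos: [0.5589, 0.0949, 0.4069]
eef_rot: [3.142, 0.0, 1.752]
force: [0.1, -0.3, 1.0]
grip_width: 0.0004
grip_force: 0.2
```

{"api": "jog_arm", "payload": {"rows": [{"gripper":0,"slide":[0.0004,0.0018,0],"spin":0.025},{"gripper":0,"slide":[0.0007,0.0035,0],"spin":0.05},{"gripper":0,"slide":[0.0007,0.0035,0],"spin":0.05}]}}

```text
time_s: 25.9
ee_pos: [0.5621, 0.0963, 0.4068]
eef_rot: [-3.141, -0.0, 1.703]
force: [-3.1, 0.7, 1.2]
grip_width: 0.0007
grip_force: 1.7
```

{"api": "jog_arm", "payload": {"rows": [{"gripper":0,"slide":[0.0004,0.0018,0],"spin":0.025},{"gripper":0,"slide":[0.0007,0.0035,0],"spin":0.05},{"gripper":0,"slide":[0.0007,0.0035,0],"spin":0.05}]}}

```text
time_s: 26.2
ee_pos: [0.5653, 0.0975, 0.4068]
eef_rot: [-3.14, -0.0, 1.653]
force: [-4.7, 0.4, 1.8]
grip_width: 0.0006
grip_force: 2.3
```

{"api": "jog_arm", "payload": {"rows": [{"gripper":0,"slide":[0.0002,0.001,0],"spin":0.015},{"gripper":0,"slide":[0.0004,0.002,0],"spin":0.03},{"gripper":0,"slide":[0.0004,0.002,0],"spin":0.03}]}}

```text
time_s: 26.5
ee_pos: [0.5672, 0.0981, 0.4067]
eef_rot: [-3.14, -0.0, 1.623]
force: [-7.0, 2.5, 0.8]
grip_width: 0.0007
grip_force: 3.1
```

{"api": "jog_arm", "payload": {"rows": [{"gripper":0,"slide":[0.0001,0.0007,0],"spin":0.015},{"gripper":0,"slide":[0.0002,0.0015,0],"spin":0.03},{"gripper":0,"slide":[0.0002,0.0015,0],"spin":0.03}]}}

```text
time_s: 26.8
ee_pos: [0.5686, 0.0985, 0.4067]
eef_rot: [-3.14, -0.001, 1.593]
force: [-6.5, 2.9, 1.6]
grip_width: 0.0003
grip_force: 3.2
```

Now I press on in half-millimetre steps until I feel the stop.

{"api": "jog_arm", "payload": {"rows": [{"gripper":0,"slide":[0,0.0007,0],"spin":0},{"gripper":0,"slide":[0,0.0007,0],"spin":0}]}}

```text
time_s: 27.0
ee_pos: [0.5693, 0.0986, 0.4067]
eef_rot: [-3.14, -0.001, 1.594]
force: [-6.6, 2.9, 1.5]
grip_width: 0.0003
grip_force: 3.4
```

{"api": "jog_arm", "payload": {"rows": [{"gripper":0,"slide":[0,0.0005,0],"spin":0},{"gripper":0,"slide":[0,0.0005,0],"spin":0}]}}

```text
time_s: 27.2
ee_pos: [0.5698, 0.0986, 0.4068]
eef_rot: [-3.14, -0.001, 1.594]
force: [-7.4, 3.1, 1.7]
grip_width: 0.0009
grip_force: 3.5
```

{"api": "jog_arm", "payload": {"rows": [{"gripper":0,"slide":[0,0.0005,0],"spin":0},{"gripper":0,"slide":[0,0.0005,0],"spin":0}]}}

```text
time_s: 27.4
ee_pos: [0.5703, 0.0986, 0.4068]
eef_rot: [-3.14, -0.001, 1.594]
force: [-8.0, 3.3, 2.1]
grip_width: 0.0004
grip_force: 3.6
```

{"api": "jog_arm", "payload": {"rows": [{"gripper":0,"slide":[0,0.0005,0],"spin":0},{"gripper":0,"slide":[0,0.0005,0],"spin":0}]}}

```text
time_s: 27.6
ee_pos: [0.5708, 0.0987, 0.4068]
eef_rot: [-3.14, -0.001, 1.594]
force: [-7.3, 3.2, 1.6]
grip_width: 0.0004
grip_force: 3.5
```

{"api": "jog_arm", "payload": {"rows": [{"gripper":0,"slide":[0,0.0004,0],"spin":0},{"gripper":0,"slide":[0,0.0004,0],"spin":0}]}}

```text
time_s: 27.8
ee_pos: [0.5712, 0.0987, 0.4068]
eef_rot: [-3.14, -0.001, 1.594]
force: [-8.0, 3.1, 1.2]
grip_width: 0.0004
grip_force: 3.6
```

{"api": "jog_arm", "payload": {"rows": [{"gripper":0,"slide":[0,0.0005,0],"spin":0},{"gripper":0,"slide":[0,0.0005,0],"spin":0}]}}

```text
time_s: 28.0
ee_pos: [0.5716, 0.0988, 0.4068]
eef_rot: [-3.14, -0.001, 1.594]
force: [-7.9, 4.1, 2.3]
grip_width: 0.0002
grip_force: 3.8
```

{"api": "jog_arm", "payload": {"rows": [{"gripper":0,"slide":[0,0.0004,0],"spin":0},{"gripper":0,"slide":[0,0.0004,0],"spin":0}]}}

```text
time_s: 28.2
ee_pos: [0.572, 0.0988, 0.4068]
eef_rot: [-3.14, -0.001, 1.594]
force: [-8.0, 4.4, 1.6]
grip_width: 0.0007
grip_force: 3.8
```

```bash
python3 -c "
from h import *
o=telemetry.get_obs();print(o['ee_pos'],o['force'],o['moment'])"
```

```text
[0.57204731 0.09877883 0.40678385] [-7.95005997  4.43260846  1.62264349] [0.67989164 1.51369233 0.03440985]
```

{"api": "jog_arm", "payload": {"rows": [{"gripper":0,"slide":[0.0006,0.0005,0],"spin":0},{"gripper":0,"slide":[0.0006,0.0005,0],"spin":0}]}}

```text
time_s: 28.4
ee_pos: [0.5726, 0.0991, 0.4068]
eef_rot: [-3.14, -0.0, 1.594]
force: [-7.9, 1.8, 2.7]
grip_width: 0.0
grip_force: 3.6
```

{"api": "jog_arm", "payload": {"rows": [{"gripper":0,"slide":[0,0.0004,0],"spin":0},{"gripper":0,"slide":[0,0.0004,0],"spin":0}]}}

```text
time_s: 28.6
ee_pos: [0.5729, 0.0991, 0.4068]
eef_rot: [-3.139, -0.0, 1.594]
force: [-9.3, 1.7, 2.4]
grip_width: 0.0005
grip_force: 4.4
```

{"api": "jog_arm", "payload": {"rows": [{"gripper":0,"slide":[0,0.0004,0],"spin":0},{"gripper":0,"slide":[0,0.0004,0],"spin":0}]}}

```text
time_s: 28.8
ee_pos: [0.5732, 0.0992, 0.4067]
eef_rot: [-3.139, -0.0, 1.594]
force: [-10.8, 0.8, 3.2]
grip_width: 0.0005
grip_force: 5.6
```

{"api": "jog_arm", "payload": {"rows": [{"gripper":0,"slide":[0,0.0004,0],"spin":0},{"gripper":0,"slide":[0,0.0004,0],"spin":0}]}}

```text
time_s: 29.0
ee_pos: [0.5735, 0.0992, 0.4067]
eef_rot: [-3.138, -0.0, 1.594]
force: [-14.0, 0.6, 3.7]
grip_width: 0.0004
grip_force: 6.8
```

{"api": "jog_arm", "payload": {"rows": [{"gripper":0,"slide":[0,0.0003,0],"spin":0},{"gripper":0,"slide":[0,0.0003,0],"spin":0}]}}

```text
time_s: 29.2
ee_pos: [0.5737, 0.0992, 0.4066]
eef_rot: [-3.137, -0.0, 1.594]
force: [-16.0, 1.7, 5.0]
grip_width: 0.0006
grip_force: 7.8
```

The stop is firm: force rose from 8 to 16 N over about 1 mm. I back off, rise and check.

{"api": "jog_arm", "payload": {"rows": [{"gripper":0,"slide":[0,-0.006,0],"spin":0},{"gripper":0,"slide":[0,-0.014,0],"spin":0},{"gripper":0,"slide":[0,-0.014,-0.02],"spin":0},{"gripper":0,"slide":[0,-0.014,-0.06],"spin":0},{"gripper":0,"slide":[0,-0.04,-0.1],"spin":0},{"gripper":0,"slide":[0,-0.08,-0.13],"spin":0},{"gripper":0,"slide":[0,-0.12,-0.13],"spin":0},{"gripper":0,"slide":[0,-0.15,-0.13],"spin":0}]}}

```text
time_s: 30.0
ee_pos: [0.4219, 0.0953, 0.5378]
eef_rot: [3.139, -0.0, 1.594]
force: [1.1, 0.6, 0.3]
grip_width: 0.0001
grip_force: 0.0
```

Run:
```python
from h import *
np.set_printoptions(precision=4,suppress=True)
o=telemetry.get_obs(); print(o["time_s"],o["ee_pos"],o["force"])
for c in("side","top"):
    p,d=cams.camera(c); np.savez(c+"5.npz",p=p,d=d)
    P=cloud(c,d)
    def st(n,x,y,z):
        m=(d>0)&(P[...,0]>x[0])&(P[...,0]<x[1])&(P[...,1]>y[0])&(P[...,1]<y[1])&(P[...,2]>z[0])&(P[...,2]<z[1]); Q=P[m]
        if len(Q): print(c,n,len(Q),Q.mean(0),Q.min(0),Q.max(0))
    st("rodA",(.57,.6),(.094,.114),(.211,.228)); st("ballA",(.57,.6),(.116,.15),(.205,.235))
    st("eyeB",(.505,.53),(-.21,-.13),(.17,.24)); st("ballB",(.483,.505),(-.2,-.15),(.2,.24))
    if c=="side": cv2.imwrite("pics/side5.png",cv2.resize(p[130:250,265:385,::-1],None,fx=5,fy=5,interpolation=3))
```

```text
30.0 [0.4219 0.0953 0.5378] [1.0695 0.6344 0.3264]
side rodA 10 [0.584  0.1023 0.2203] [0.5801 0.0956 0.2169] [0.5884 0.1128 0.2232]
side ballA 18 [0.5836 0.1222 0.2198] [0.5777 0.1162 0.2113] [0.5912 0.1285 0.2251]
side eyeB 92 [ 0.5155 -0.1772  0.2079] [ 0.5064 -0.1913  0.1721] [ 0.5288 -0.1575  0.2294]
side ballB 29 [ 0.4973 -0.1751  0.22  ] [ 0.4899 -0.1814  0.2119] [ 0.5046 -0.1684  0.2279]
top eyeB 77 [ 0.5163 -0.1692  0.2074] [ 0.5077 -0.189   0.171 ] [ 0.5299 -0.1532  0.2261]
top ballB 19 [ 0.4987 -0.1712  0.219 ] [ 0.4945 -0.1778  0.2121] [ 0.505  -0.1652  0.2268]
```

View pics/side5.png

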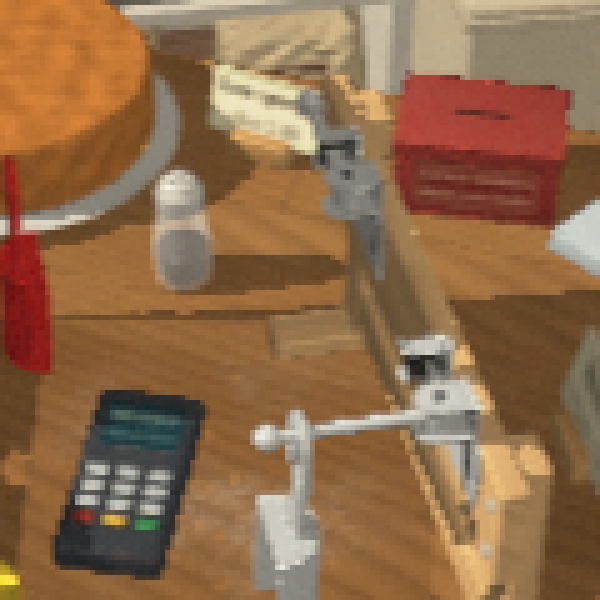

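Hook_a is folded in its clip (ball at crop (315,105)), about 0.1 mm from where hook_b's folded position predicts it. The scoop still hangs on hook_b at (297,430), and the bystanders haven't moved.

```bash
python3 -c "
from station import workorder
print(workorder.hand_in())"
```

```text
the job is handed in; nothing more can be done
None
```

The job is handed in at 30 s of the 72 s allowed: the scoop hangs behind the ball on hook_b, which is swung out to its stop. The emptied hook_a is pressed home to the stop in its own clip with a peak push of about 16 N, and the arm stands clear.

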